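# Stack the drive caddy on the lower tray and press it home

### The arm

A 6-joint arm with a two-finger parallel gripper is mounted at the origin on the work surface. World frame = base frame: x ahead of the robot, y to its left, z up, the work surface at z = 0. Lengths are in mm, angles in degrees, forces in N, time in s.
With the tool pointing down it reaches from about 425 to 925 mm from the base axis. Payload 12.5 kg.
Tool frame: the origin (TCP) lies on the centre line of the jaws, within the pads' length; the fingertips stand 25 mm ahead of it and the grasp point (between the pads) lies 6 mm ahead of it; z points along the fingers, y is the direction in which the jaws open and shut (so a half turn about z gives the same grasp; the last joint's range is limited). The gripper opens to 85 mm and grips with 20 to 120 N. Pads are 22 mm wide; open, the fingers measure 114 mm over their backs; the gripper's body (76 mm by 85 mm) begins 54 mm behind the grasp point. The pads swing forward as they close: fully open they stand 13 mm farther back than shut.
Start: joints at [-69.706, 28.126, 89.318, -0, 62.55, -6.05], TCP at [277.379, -560.092, 256.327] pointing down, gripper open.
Joint ranges: [-177.58, 177.58], [-47.91, 125.51], [2.72, 160], [-65.01, 245.01], [3.68, 167.84], [-153.87, 153.87]. Speed limits (degrees/s): [127.2, 127.2, 159.86, 180, 180, 180].

### API

Orientations are given as a 3x3 rotation matrix whose columns are the frame's x, y, z axes.
In Python, from rig import env gives the robot as it stands. The module is installed in compiled form; this text tells all that it offers.
- The arm moves only by the tool servo_tool, never from a script. Its argument "increments" is a list of rows, each an object of numbers: "tx", "ty", "tz": the shift along the tool's x, y, z in mm; "ax", "ay", "az": the turn, a rotation vector about the tool's x, y, z in units of 5 degrees (1.0 is 5 degrees); "hand": the finger opening in mm, from 0 to 85.4. A call has 1 to 8 rows; each row shifts and turns the pose as measured when the row begins, along the tool's axes as they then stand; what a row does not reach is not made up. A row lasts 1/8 s, in which the tool goes at most 62.5 mm and 10.7 degrees, less where a joint would pass 70% of its speed; a pose out of reach is approached as far as the arm can. A call with a gripper value outside its range is refused whole. The fingers move at their own pace and stop on an object; the grip force is fixed at half the most. Time passes only in rows, so rows that do not move let the fingers close. It gives the time, the measured TCP pose, the force and the opening at its end, in the units of the state.
- env.get_state(): the state, without advancing time (a new reading comes with each control period).
- env.camera(name): name is "scene" or "top" or "wrist"; returns the picture (420x560x3 uint8, red, green, blue); there is no depth.
- env.get_calibration(name): a dict with "fx", "fy", "cx", "cy" (pixels), "origin" and "orientation" of the camera in the world; the wrist camera has in their place "mount" (4x4, takes a point from camera to tool coordinates, whose origin is the TCP and whose axes are the flange's). Camera axes: x right, y up, looking along -z (the intrinsics and any distortion apply to the point x, -y, -z); pixel columns grow to the right and rows downward; lengths in mm; the calibration is good to about 2 mm. A picture is of the moment at which its call begins: read the wrist's pose just before it. get_calibration takes no time and is no camera call.
- env.sign_off(): hands the job in, once; it reports no verdict.
The state is a dict: "clock": time; "joint_positions": joint angles; "joint_velocities": joint speeds; "joint_efforts": joint torques, N m; "eef_pos": TCP position; "tool_rot": TCP orientation; "ft_force": force on the tool from outside, world axes, zero at the start; "wrist_torque": the same for the moment, N m; "gripper_width": finger opening in mm.
Only numpy, scipy, OpenCV 4.12 (cv2) and the standard library are available. Lean on these libraries where they do the work, as an engineer would, in place of code of your own. Each camera call takes 0.05 s, during which the arm holds its last target.

### The job

Pick up the blue drive caddy by its lift handle and, keeping it level, stack it on the lower tray with the yellow socket rails: feel gently for the four sockets until the corner lugs drop in, then press it down until both steel side catches snap over its edges and it sits fully home, flat on the rails, and let go. Never force or drop it onto the lower tray, and leave the other things on the bench alone.

Things in the scene. Friction and masses are not known exactly. Their poses are not given: they have to be found in the camera images.
- caddy_grip (a point): Centre of the lift-handle bar of the loose blue drive caddy (upper tray, 0.4-0.6 kg, balanced under the handle). Bar: 100 mm along x, 14 wide (y), 16 high; legs at its ends leave the middle 80 free. z up. Caddy 164 (x) x 102 (y) mm, same after a half turn. Below this point: wall tops and drive 30 mm, flat underside 58, lug tips 74.
- caddy: The same caddy, origin 74 mm below caddy_grip, level with the lug tips. Four round lugs, 12 mm diameter, 1.5 mm chamfer, reach 16 mm down from the underside at x = +-62, y = +-40 mm. A rounded rib at the middle of each long side (out to y = +-55) just above the underside.
- dock: Lower tray, blue, 214 (x) x 168 (y) mm, bolted down; origin at centre of its underside, z up. On it a frame with two yellow rails (50 mm in x, 150 in y, centred at frame x = +-62), flat tops 50 mm above origin. In each, two square sockets 16 mm wide, 1 mm chamfer, 20 deep, at frame y = +-40.
- dock_top (a point): Point fixed to the lower tray, 50 mm above its origin: mid-point at rail-top level. NOT the frame's centre: the frame is clamped in slots, parallel to the tray but off by up to 8 mm along x and along y, any direction, unreported. See it, or feel: slide the lugs over the rails at a few newtons until they drop. Keep the push under 25 N.
- dock_home (a point): Point 108 mm above the tray's origin: level of caddy_grip when fully home, underside flat on the rails (124 mm with lug tips standing on the rails). At mid long sides, sprung steel catches (13 mm above rails, clear while lugs stand on rails) stop the caddy some 9 mm short of home; about 15 N in all, its weight included, snaps it past.
- driver: Bystander, leave alone: screwdriver, 170 mm, lying between the two trays; origin at its underside.
- bare_drive: Bystander, leave alone: bare silver hard drive 147 x 102 x 26 mm lying flat; origin at its underside.
- mug: Bystander, leave alone: white mug, 80 mm wide, 95 mm high; origin at its underside.
- screw_tray: Bystander, leave alone: open orange screw tray 100 x 140 x 25 mm; origin at its underside.
- empty_tray: Bystander, leave alone: empty blue tray 164 x 102 x 28 mm without handle or lugs; origin at its underside.
- cleaner: Bystander, leave alone: white cleaner bottle, 54 mm wide, 150 mm high; origin at its underside.
- psu: Bystander, leave alone: steel power supply box 150 x 140 x 85 mm; origin at its underside.
There are look-alikes about, which are no part of the job. Leave any green look-alike of the caddy alone.

How it is judged (in metres and radians):
On the way, in this order (a step that is already met when the one before it is completed fails the run):
1. the caddy is lifted clear of the bench (height (world z) of caddy_grip above 0.115 m), for 0.2 s.
2. its four lugs are in the sockets of the lower tray (about 5 mm deep, level within 0.04 rad) (z of caddy_grip in the frame of dock below 0.119 m and horizontal distance between caddy_grip and dock below 0.016 m and angle between caddy_grip's own z axis and vertical below 0.04 rad), for 0.05 s.
At the end, for the whole second after the job is handed in: The caddy rests released and level (0.03 rad) on the lower tray, lugs in the sockets, snapped past the catches: handle centre 108 mm (-3 to +2) above the tray's underside, within 16 mm sideways of its centre (the frame may be shifted), parallel to it within 0.07 rad (z of caddy_grip in the frame of dock between 0.105 and 0.11 m and horizontal distance between caddy_grip and dock below 0.016 m and angle between the x axis of caddy_grip and the x axis of dock, either way round below 0.07 rad and angle between caddy_grip's own z axis and vertical below 0.03 rad and linear speed of caddy below 0.01 m/s); the robot touches nothing.
It fails at once if the caddy is forced or dropped: its contacts with the lower tray, catches included, add up to more than 60 N (contact force between caddy and dock above 60 N).
It fails at once if the caddy is tipped by more than 0.4 rad (angle between caddy_grip's own z axis and vertical above 0.4 rad).
It fails at once if another thing on the bench is moved by more than 30 mm (distance of any of driver, bare_drive, mug, screw_tray, empty_tray, cleaner, psu from where it was at the start of the episode above 0.03 m).
It also fails if it takes over 72 s, if anything falls off the work surface, if the arm or the gripper's body presses on something with over 40 N, if the wrist force passes 120 N, or if a joint passes its speed limit or range.

## Working session

There is one attempt and no reset: what is moved stays moved. The work goes in short steps, Python scripts to look and compute and a tool call to move; the robot and the scene stay as the last step left them, time stands still between calls to the robot, and variables do not carry over. Pictures are saved under pics/ and viewed, and the job is handed in when it is done.

Besides the shell and the picture viewer there is one more tool, called after ">>>" as name(argument=value, ...), one argument or row to a line, values as JSON. servo_tool: Moves the arm, as the interface text tells. Its arguments: {"type":"object","properties":{"increments":{"type":"array","items":{"type":"object","properties":{"tx":{"type":"number"},"ty":{"type":"number"},"tz":{"type":"number"},"ax":{"type":"number"},"ay":{"type":"number"},"az":{"type":"number"},"hand":{"type":"number"}}}}},"required":["increments"]}

```bash
mkdir -p pics; python3 - <<'E'
from rig import env
import cv2,json
for n in ("scene","top","wrist"):
    im=env.camera(n); cv2.imwrite(f"pics/{n}0.png",im[:,:,::-1]); print(n,env.get_calibration(n))
print(env.get_state())
E
```

```text
scene {'fx': 427.4514505903192, 'fy': 427.4514505903192, 'cx': 276.54538986527257, 'cy': 208.34535774031966, 'origin': array([1593.08249249, -144.20718125, 1108.42999742]), 'orientation': array([[ 0.11334589, -0.68382824,  0.72078544],
       [ 0.99354674,  0.07494891, -0.08513248],
       [ 0.00419392,  0.72578344,  0.68791047]])}
top {'fx': 460.05585112333193, 'fy': 460.05585112333193, 'cx': 283.19988131786096, 'cy': 203.62053194594276, 'origin': array([ 351.63145222,   13.6417711 , 1402.40121049]), 'orientation': array([[ 0.0258288 ,  0.9906384 , -0.13404639],
       [-0.99931349,  0.02914914,  0.02286665],
       [ 0.02655992,  0.13336375,  0.9907112 ]])}
wrist {'fx': 297.1911472133068, 'fy': 297.1911472133068, 'cx': 276.222127535257, 'cy': 210.66290687304618, 'mount': array([[-1.93988919e-04,  9.65187273e-01,  2.61559725e-01,
         6.54733202e+01],
       [ 9.99999774e-01,  1.87012828e-05,  6.72651858e-04,
        -1.88964950e-02],
       [ 6.44343511e-04,  2.61559796e-01, -9.65187059e-01,
        -1.16169804e+02],
       [ 0.00000000e+00,  0.00000000e+00,  0.00000000e+00,
         1.00000000e+00]])}
{'clock': 0.15, 'joint_positions': array([-6.97064892e+01,  2.81541452e+01,  8.93403568e+01, -6.37218835e-04,
        6.25491181e+01, -6.04915302e+00]), 'joint_velocities': array([-0.0375177 , -0.14258022, -0.18969568,  0.02805263,  0.06376393,
       -0.06865573]), 'joint_efforts': array([ 2.30919490e-03, -6.18704295e+01, -2.61690974e+01, -7.63266962e-05,
        3.21903128e-03, -1.96003589e-05]), 'eef_pos': array([ 277.32212427, -559.95975154,  255.89491628]), 'tool_rot': array([[ 8.96153994e-01,  4.43743107e-01, -2.73303010e-04],
       [ 4.43743186e-01, -8.96153715e-01,  7.10635370e-04],
       [ 7.04180397e-05, -7.58115073e-04, -9.99999710e-01]]), 'ft_force': array([-0.30912775,  0.38987323,  0.49786427]), 'wrist_torque': array([ 0.02015054,  0.03911366, -0.01420281]), 'gripper_width': 85.48600695744813}
```

View pics/scene0.png

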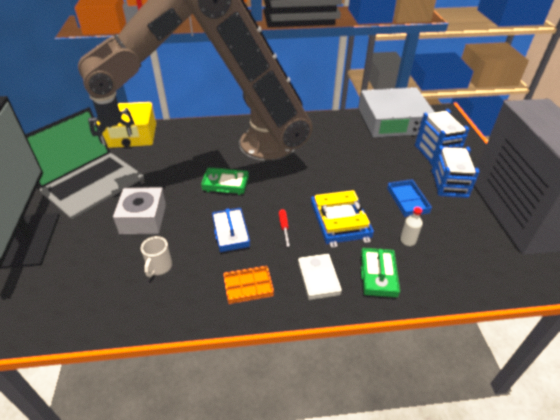

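View pics/top0.png

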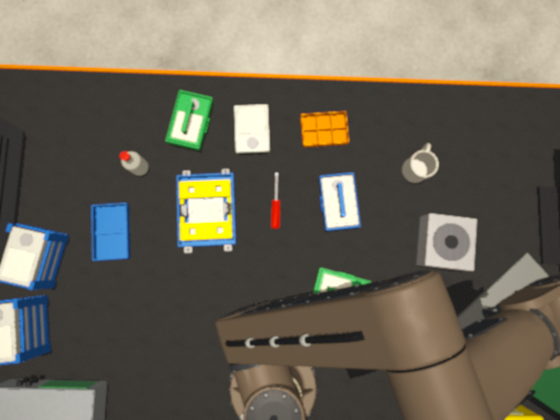

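View pics/wrist0.png

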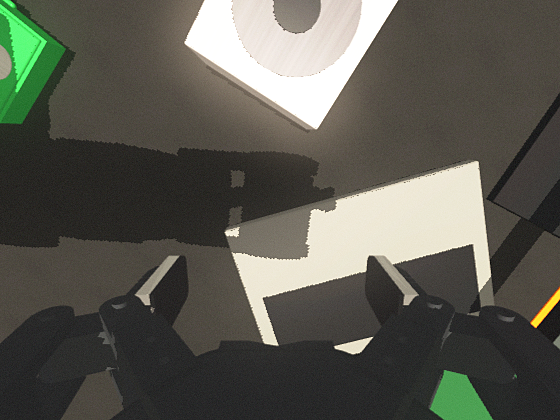

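The blue caddy with a handle is at top (340,201) and scene (231,229). Its green look-alikes are at top (188,120) and (340,280). The empty tray at (110,232) has no handle, and the yellow-railed dock is at (206,210). I'll confirm this in enlarged crops.

```bash
python3 - <<'E'
import cv2,numpy as np
im=cv2.imread("pics/top0.png")
a=cv2.resize(im[165:255,165:245],None,fx=5,fy=5,interpolation=cv2.INTER_CUBIC)
b=cv2.resize(im[165:255,305:375],None,fx=5,fy=5,interpolation=cv2.INTER_CUBIC)
cv2.imwrite("pics/top0c.png",np.hstack([a,b]))
E
```

```text
(no output)
```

View pics/top0c.png

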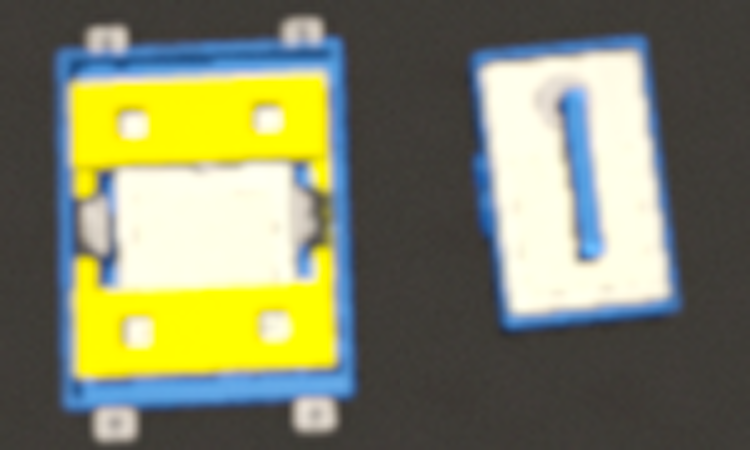

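Crop confirms it: blue caddy with blue bar from crop (575,92) to (592,252), and four sockets at crop (133,124), (268,119), (138,332), (275,326).

```bash
cat > h.py <<'E'
import numpy as np,cv2
from rig import env
def ray(name,u,v,state=None):
    c=env.get_calibration(name)
    d=np.array([(u-c['cx'])/c['fx'],-(v-c['cy'])/c['fy'],-1.0])
    if 'mount' in c:
        T=np.eye(4);T[:3,:3]=state['tool_rot'];T[:3,3]=state['eef_pos'];M=T@c['mount']
        return M[:3,3],M[:3,:3]@d
    return np.array(c['origin']),np.array(c['orientation'])@d
def at(name,u,v,z,state=None):
    o,d=ray(name,u,v,state); return o+d*(z-o[2])/d[2]
def proj(name,P,state=None):
    c=env.get_calibration(name)
    if 'mount' in c:
        T=np.eye(4);T[:3,:3]=state['tool_rot'];T[:3,3]=state['eef_pos'];M=T@c['mount'];o,R=M[:3,3],M[:3,:3]
    else:o,R=np.array(c['origin']),np.array(c['orientation'])
    p=R.T@(np.array(P)-o); return c['cx']+c['fx']*p[0]/-p[2], c['cy']+c['fy']*p[1]/p[2]
def rep():
    s=env.get_state();R=s['tool_rot']
    print(round(s['clock'],2),s['eef_pos'].round(1),'yaw x',round(np.degrees(np.arctan2(R[1,0],R[0,0])),2),'z',R[:,2].round(4),'F',s['ft_force'].round(1),'M',s['wrist_torque'].round(2),'w',round(s['gripper_width'],1))
    return s
E
python3 - <<'E'
from h import *
s=rep()
S=[at("top",165+(x+.5)/5-.5,165+(y+.5)/5-.5,50) for x,y in((133,124),(268,119),(138,332),(275,326))]
for p in S: print(p.round(1))
print('c',np.mean(S,0).round(1))
print('long',np.linalg.norm(S[0]-S[2]),np.linalg.norm(S[1]-S[3]),'short',np.linalg.norm(S[0]-S[1]))
d=S[0]-S[2]+S[1]-S[3];print('yaw',np.degrees(np.arctan2(d[1],d[0])))
T=[at("top",165+x/5,165+y/5,50) for x,y in ((57,47),(342,40),(65,408),(353,398))]
print('trayc',np.mean(T,0), [t.round(1) for t in T])
H=[at("top",305+(x-400)/5,165+y/5,82) for x,y in((575,92),(592,252))]
print(H,np.mean(H,0),np.linalg.norm(H[0]-H[1]));d=H[0]-H[1];print(np.degrees(np.arctan2(d[1],d[0])))
C=[at("top",305+(x-400)/5,165+y/5,44) for x,y in((475,52),(645,38),(508,328),(677,310))]
print(np.mean(C,0),[c.round(1) for c in C]); d=C[0]+C[1]-C[2]-C[3];print(np.degrees(np.arctan2(d[1],d[0])))
E
```

```text
0.15 [ 277.3 -560.   255.9] yaw x 26.34 z [-3.e-04  7.e-04 -1.e+00] F [-0.3  0.4  0.5] M [ 0.02  0.04 -0.01] w 85.5
[569.1 256.2  50. ]
[574.5 176.6  50. ]
[445.9 246.8  50. ]
[451.7 167.   50. ]
c [510.3 211.6  50. ]
long 123.55411729293623 123.24355963432872 short 79.75780136960567
yaw 4.406021611318393
trayc [511.08929515 209.95177765  50.        ] [array([612.9, 302.3,  50. ]), array([622.4, 133.5,  50. ]), array([399.3, 285.6,  50. ]), array([409.7, 118.5,  50. ])]
[array([ 594.8102362 , -181.36306674,   82.        ]), array([ 500.99401148, -192.12174263,   82.        ])] [ 547.90212384 -186.74240468   82.        ] 94.43110253956772
6.541998677418675
[ 547.81000177 -188.22636085   44.        ] [array([ 624.4, -126.3,   44. ]), array([ 636.2, -229.1,   44. ]), array([ 458.5, -148.4,   44. ]), array([ 472.1, -249.1,   44. ])]
7.268433029512875
```

>>> servo_tool(
  increments=[
    {"tx": 51, "ty": -27},
    {"tx": 51, "ty": -27},
    {"tx": 51, "ty": -27},
    {"tx": 51, "ty": -27},
    {"tx": 51, "ty": -27},
    {"tx": 51, "ty": -27},
    {"tx": 51, "ty": -27, "az": 1.9},
    {"tx": 40, "ty": -30, "az": 1.9},
  ],
)

```text
schema error: expected keys tx, ty, tz, ax, ay, az, hand
```

```bash
python3 - <<'E'
from h import *
rep()
E
```

```text
0.15 [ 277.3 -560.   255.9] yaw x 26.34 z [-3.e-04  7.e-04 -1.e+00] F [-0.3  0.4  0.5] M [ 0.02  0.04 -0.01] w 85.5
```

All keys are required in each row.

>>> servo_tool(
  increments=[
    {"tx": 51, "ty": -27, "tz": 0, "ax": 0, "ay": 0, "az": 0, "hand": 85},
    {"tx": 51, "ty": -27, "tz": 0, "ax": 0, "ay": 0, "az": 0, "hand": 85},
    {"tx": 51, "ty": -27, "tz": 0, "ax": 0, "ay": 0, "az": 0, "hand": 85},
    {"tx": 51, "ty": -27, "tz": 0, "ax": 0, "ay": 0, "az": 0, "hand": 85},
    {"tx": 51, "ty": -27, "tz": 0, "ax": 0, "ay": 0, "az": 0, "hand": 85},
    {"tx": 51, "ty": -27, "tz": 0, "ax": 0, "ay": 0, "az": 0, "hand": 85},
    {"tx": 51, "ty": -27, "tz": 0, "ax": 0, "ay": 0, "az": 1.9, "hand": 85},
    {"tx": 40, "ty": -30, "tz": 0, "ax": 0, "ay": 0, "az": 1.9, "hand": 85},
  ],
)

```text
clock: 1.15
eef_pos: [549.3, -183.7, 254.4]
tool_rot: [[0.994, 0.113, -0.001], [0.113, -0.994, 0.002], [-0.001, -0.002, -1.0]]
ft_force: [0.3, -0.7, 0.1]
gripper_width: 85.0
```

```bash
python3 - <<'E'
from h import *
rep()
E
```

```text
1.15 [ 549.3 -183.7  254.4] yaw x 6.48 z [-0.0013  0.002  -1.    ] F [ 0.3 -0.7  0.1] M [-0.05 -0.03  0.02] w 85.0
```

>>> servo_tool(
  increments=[
    {"tx": 0, "ty": 0, "tz": 0, "ax": 0, "ay": 0, "az": 0, "hand": 85},
  ],
)

```text
clock: 1.27
eef_pos: [550.6, -181.0, 254.1]
tool_rot: [[0.993, 0.114, -0.002], [0.114, -0.993, 0.002], [-0.001, -0.003, -1.0]]
ft_force: [-1.2, -0.6, 0.2]
gripper_width: 84.9
```

```bash
python3 - <<'E'
from h import *
s=rep(); cv2.imwrite("pics/w1.png",env.camera("wrist")[:,:,::-1])
np.save("s1.npy",s,allow_pickle=True)
E
```

```text
1.27 [ 550.6 -181.   254.1] yaw x 6.57 z [-0.0015  0.0024 -1.    ] F [-1.2 -0.6  0.2] M [ 0.05 -0.01  0.02] w 84.9
```

View pics/w1.png

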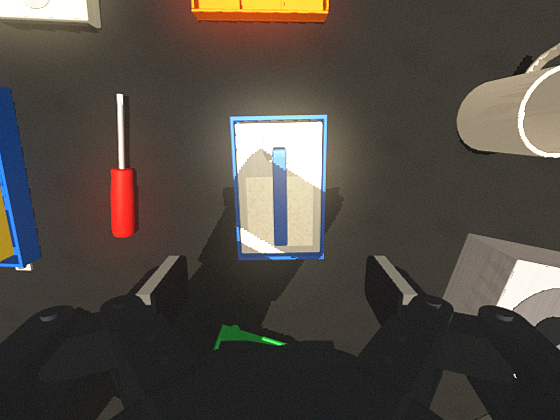

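```bash
python3 - <<'E'
import cv2
im=cv2.imread("pics/w1.png")
cv2.imwrite("pics/w1c.png",cv2.resize(im[105:270,220:340],None,fx=3.6,fy=3.6,interpolation=cv2.INTER_CUBIC))
E
```

```text
(no output)
```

View pics/w1c.png

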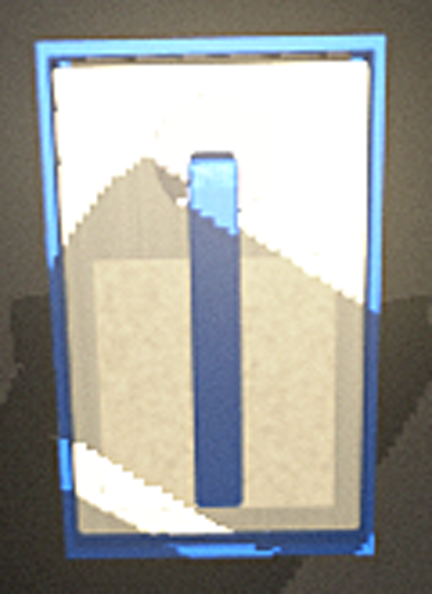

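```bash
python3 - <<'E'
from h import *
s=np.load("s1.npy",allow_pickle=True).item()
f=lambda x,y,z:at("wrist",220+(x+.5)/3.6-.5,105+(y+.5)/3.6-.5,z,s)
a=f(214.5,157,82);b=f(219,507,82);d=a-b
print(a,b,(a+b)/2,np.linalg.norm(d),np.degrees(np.arctan2(d[1],d[0])))
print("width",np.linalg.norm(f(190,300,82)-f(240,300,82)))
C=[f(*p,44) for p in((37,38),(385,36),(68,555),(375,553))];print(np.mean(C,0),[c.round(1) for c in C]);d=C[0]+C[1]-C[2]-C[3];print(np.degrees(np.arctan2(d[1],d[0])))
t=(a+b)/2; R=s['tool_rot']; print("tool move",R.T@(t-s['eef_pos']))
E
```

```text
[ 599.11996416 -177.86506801   82.        ] [ 500.99434038 -190.71757432   82.        ] [ 550.05715227 -184.29132117   82.        ] 98.96375578502035 7.462128846024064
width 13.674056953685362
[ 550.08210409 -184.50734298   44.        ] [array([ 624.7, -123.2,   44. ]), array([ 636.8, -223.5,   44. ]), array([ 463.2, -145.3,   44. ]), array([ 475.6, -246. ,   44. ])]
7.881884036202729
tool move [ -0.66266196   3.64069531 172.09317321]
```

>>> servo_tool(
  increments=[
    {"tx": -0.5, "ty": 3.5, "tz": 40, "ax": -0.03, "ay": 0.01, "az": -0.18, "hand": 60},
    {"tx": 0, "ty": 0, "tz": 45, "ax": 0, "ay": 0, "az": 0, "hand": 60},
    {"tx": 0, "ty": 0, "tz": 30, "ax": 0, "ay": 0, "az": 0, "hand": 60},
    {"tx": 0, "ty": 0, "tz": 0, "ax": 0, "ay": 0, "az": 0, "hand": 60},
  ],
)

```text
clock: 1.82
eef_pos: [547.6, -190.0, 136.8]
tool_rot: [[0.991, 0.137, 0.0], [0.137, -0.991, -0.002], [-0.0, 0.002, -1.0]]
ft_force: [0.2, -0.4, 0.7]
gripper_width: 60.1
```

```bash
python3 - <<'E'
from h import *
s=rep(); cv2.imwrite("pics/w2.png",env.camera("wrist")[:,:,::-1])
np.save("s2.npy",s,allow_pickle=True)
print(s['tool_rot'].T@(np.array([550,-184.4,82])-s['eef_pos']))
for x in(49,0,-49):
  c,sn=np.cos(np.radians(7.6)),np.sin(np.radians(7.6));print(proj("wrist",[550+x*c,-184.4+x*sn,82],s))
E
```

```text
1.82 [ 547.6 -190.   136.8] yaw x 7.86 z [ 2.0e-04 -1.6e-03 -1.0e+00] F [ 0.2 -0.4  0.7] M [-0.   -0.01 -0.03] w 60.1
[ 3.18430129 -5.28842855 54.78620772]
(np.float64(267.18036483920815), np.float64(154.39183233409332))
(np.float64(267.47135465803257), np.float64(235.88934698068226))
(np.float64(267.72388945510005), np.float64(306.61676420073627))
```

View pics/w2.png

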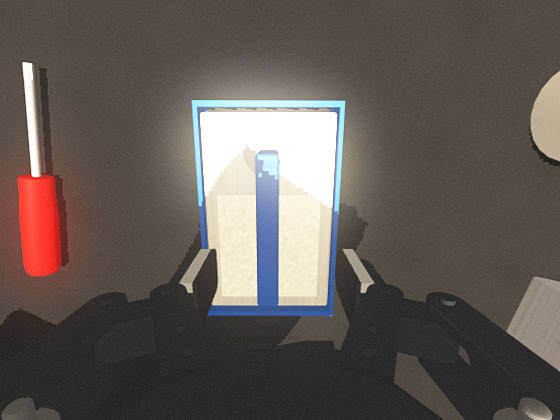

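>>> servo_tool(
  increments=[
    {"tx": 3.2, "ty": -5.3, "tz": 25, "ax": 0, "ay": 0, "az": 0.0, "hand": 60},
    {"tx": 0, "ty": 0, "tz": 0, "ax": 0, "ay": 0, "az": 0, "hand": 60},
  ],
)

```text
clock: 2.12
eef_pos: [551.3, -186.3, 115.9]
tool_rot: [[0.991, 0.137, 0.006], [0.137, -0.991, -0.004], [0.005, 0.005, -1.0]]
ft_force: [-0.1, -0.3, -0.5]
gripper_width: 59.8
```

```bash
python3 - <<'E'
from h import *
s=rep()
print(s['tool_rot'].T@(np.array([550,-184.4,82])-s['eef_pos']))
E
```

```text
2.12 [ 551.3 -186.3  115.9] yaw x 7.86 z [ 0.0059 -0.0044 -1.    ] F [-0.1 -0.3 -0.5] M [ 0.05  0.02 -0.01] w 59.8
[-1.24340871 -2.24309923 33.91207007]
```

>>> servo_tool(
  increments=[
    {"tx": -1.2, "ty": -2.2, "tz": 17, "ax": 0.06, "ay": -0.06, "az": 0.06, "hand": 60},
    {"tx": 0, "ty": 0, "tz": 10, "ax": 0, "ay": 0, "az": 0, "hand": 60},
    {"tx": 0, "ty": 0, "tz": 0, "ax": 0, "ay": 0, "az": 0, "hand": 60},
  ],
)

```text
clock: 2.5
eef_pos: [550.7, -185.4, 90.3]
tool_rot: [[0.991, 0.131, 0.003], [0.131, -0.991, -0.001], [0.003, 0.002, -1.0]]
ft_force: [-0.3, -0.0, 0.3]
gripper_width: 59.8
```

```bash
cat >> h.py <<'E'
def todo(p,yaw,s=None):
    "increments (mm; units of 5deg) to reach TCP p, tool z down, tool x at yaw"
    from scipy.spatial.transform import Rotation as Ro
    s=s or rep(); R=s['tool_rot']; c,n=np.cos(np.radians(yaw)),np.sin(np.radians(yaw))
    W=np.array([[c,n,0],[n,-c,0],[0,0,-1]])
    print('todo t',(R.T@(np.array(p)-s['eef_pos'])).round(2),'a',(np.degrees(Ro.from_matrix(R.T@W).as_rotvec())/5).round(3))
E
python3 - <<'E'
from h import *
todo([550,-184.4,82],7.6)
E
```

```text
2.5 [ 550.7 -185.4   90.3] yaw x 7.54 z [ 0.0033 -0.0014 -1.    ] F [-0.3 -0.   0.3] M [ 0.01 -0.04 -0.03] w 59.8
todo t [-0.59 -1.13  8.26] a [ 0.021 -0.035 -0.012]
```

>>> servo_tool(
  increments=[
    {"tx": -0.6, "ty": -1.1, "tz": 8, "ax": 0.02, "ay": -0.035, "az": 0, "hand": 50},
    {"tx": 0, "ty": 0, "tz": 0, "ax": 0, "ay": 0, "az": 0, "hand": 40},
  ],
)

```text
clock: 2.75
eef_pos: [550.1, -184.5, 82.1]
tool_rot: [[0.991, 0.131, 0.0], [0.131, -0.991, -0.0], [0.0, 0.0, -1.0]]
ft_force: [0.0, -0.1, 0.8]
gripper_width: 40.5
```

```bash
python3 - <<'E'
from h import *
todo([550,-184.4,82],7.6)
E
```

```text
2.75 [ 550.1 -184.5   82.1] yaw x 7.54 z [ 2.e-04 -2.e-04 -1.e+00] F [ 0.  -0.1  0.8] M [-0.04  0.05 -0.03] w 40.5
todo t [-0.08 -0.06  0.07] a [ 0.002 -0.002 -0.011]
```

Spot on. Closing.

>>> servo_tool(
  increments=[
    {"tx": 0, "ty": 0, "tz": 0, "ax": 0, "ay": 0, "az": 0, "hand": 20},
    {"tx": 0, "ty": 0, "tz": 0, "ax": 0, "ay": 0, "az": 0, "hand": 5},
    {"tx": 0, "ty": 0, "tz": 0, "ax": 0, "ay": 0, "az": 0, "hand": 5},
    {"tx": 0, "ty": 0, "tz": 0, "ax": 0, "ay": 0, "az": 0, "hand": 5},
    {"tx": 0, "ty": 0, "tz": 0, "ax": 0, "ay": 0, "az": 0, "hand": 5},
  ],
)

```text
clock: 3.38
eef_pos: [550.2, -184.4, 82.2]
tool_rot: [[0.991, 0.132, 0.0], [0.132, -0.991, -0.0], [0.0, 0.0, -1.0]]
ft_force: [0.6, 1.2, -0.9]
gripper_width: 13.0
```

```bash
python3 - <<'E'
from h import *
s=rep()
E
```

```text
3.38 [ 550.2 -184.4   82.2] yaw x 7.56 z [ 4.e-04 -4.e-04 -1.e+00] F [ 0.6  1.2 -0.9] M [-0.01 -0.03  0.03] w 13.0
```

>>> servo_tool(
  increments=[
    {"tx": 0, "ty": 0, "tz": -10, "ax": 0, "ay": 0, "az": 0, "hand": 5},
    {"tx": 0, "ty": 0, "tz": -25, "ax": 0, "ay": 0, "az": 0, "hand": 5},
    {"tx": 0, "ty": 0, "tz": -30, "ax": 0, "ay": 0, "az": 0, "hand": 5},
    {"tx": 0, "ty": 0, "tz": -30, "ax": 0, "ay": 0, "az": 0, "hand": 5},
    {"tx": 0, "ty": 0, "tz": -30, "ax": 0, "ay": 0, "az": 0, "hand": 5},
    {"tx": 0, "ty": 0, "tz": 0, "ax": 0, "ay": 0, "az": 0, "hand": 5},
    {"tx": 0, "ty": 0, "tz": 0, "ax": 0, "ay": 0, "az": 0, "hand": 5},
    {"tx": 0, "ty": 0, "tz": 0, "ax": 0, "ay": 0, "az": 0, "hand": 5},
  ],
)

```text
clock: 4.38
eef_pos: [548.0, -183.4, 209.8]
tool_rot: [[0.991, 0.131, -0.006], [0.131, -0.991, 0.003], [-0.006, -0.004, -1.0]]
ft_force: [-0.5, -0.3, -5.6]
gripper_width: 13.0
```

```bash
python3 - <<'E'
from h import *
s=rep(); cv2.imwrite("pics/w3.png",env.camera("wrist")[:,:,::-1])
np.save("s3.npy",s,allow_pickle=True)
todo([512,213,225],4.4,s)
E
```

```text
4.38 [ 548.  -183.4  209.8] yaw x 7.55 z [-0.0059  0.0028 -1.    ] F [-0.5 -0.3 -5.6] M [ 0.02 -0.02  0.02] w 13.0
todo t [  16.34 -397.75  -13.94] a [-0.038  0.064  0.63 ]
```

View pics/w3.png

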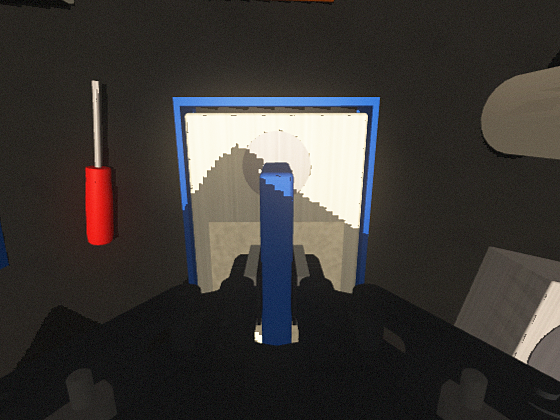

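>>> servo_tool(
  increments=[
    {"tx": 8, "ty": -25, "tz": -14, "ax": -0.04, "ay": 0.06, "az": 0.2, "hand": 5},
    {"tx": 8, "ty": -45, "tz": 0, "ax": 0, "ay": 0, "az": 0.2, "hand": 5},
    {"tx": 0, "ty": -45, "tz": 0, "ax": 0, "ay": 0, "az": 0.2, "hand": 5},
    {"tx": 0, "ty": -45, "tz": 0, "ax": 0, "ay": 0, "az": 0, "hand": 5},
    {"tx": 0, "ty": -45, "tz": 0, "ax": 0, "ay": 0, "az": 0, "hand": 5},
    {"tx": 0, "ty": -25, "tz": 0, "ax": 0, "ay": 0, "az": 0, "hand": 5},
    {"tx": 0, "ty": 0, "tz": 0, "ax": 0, "ay": 0, "az": 0, "hand": 5},
    {"tx": 0, "ty": 0, "tz": 0, "ax": 0, "ay": 0, "az": 0, "hand": 5},
  ],
)

```text
clock: 5.42
eef_pos: [540.8, 53.6, 217.2]
tool_rot: [[0.997, 0.076, -0.011], [0.076, -0.997, 0.002], [-0.011, -0.003, -1.0]]
ft_force: [1.1, -1.1, -5.3]
gripper_width: 12.5
```

```bash
python3 - <<'E'
from h import *
s=rep(); cv2.imwrite("pics/w4.png",env.camera("wrist")[:,:,::-1])
np.save("s4.npy",s,allow_pickle=True)
todo([512,213,225],4.4,s)
E
```

```text
5.42 [540.8  53.6 217.2] yaw x 4.36 z [-0.0112  0.0018 -0.9999] F [ 1.1 -1.1 -5.3] M [ 0.01 -0.02 -0.  ] w 12.5
todo t [ -16.72 -161.11   -7.23] a [-0.03   0.126 -0.009]
```

View pics/w4.png

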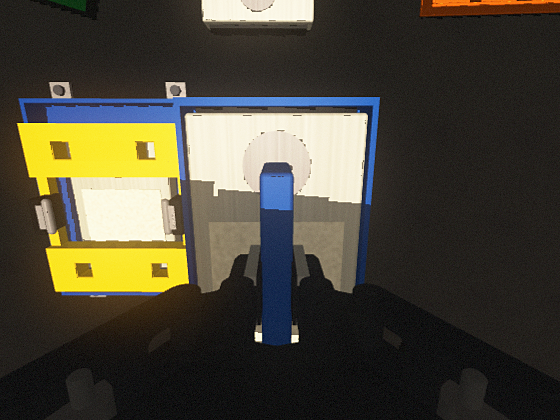

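```bash
python3 - <<'E'
import cv2
im=cv2.imread("pics/w4.png")
cv2.imwrite("pics/w4c.png",cv2.resize(im[75:310,10:200],None,fx=2.5*1,fy=2.5,interpolation=cv2.INTER_CUBIC))
cv2.imwrite("pics/w4d.png",cv2.resize(im[85:205,165:395],None,fx=3.4,fy=3.4,interpolation=cv2.INTER_CUBIC))
E
```

```text
(no output)
```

View pics/w4c.png

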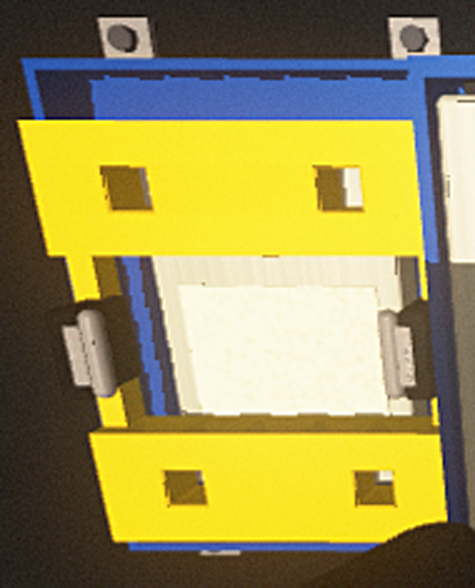

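View pics/w4d.png

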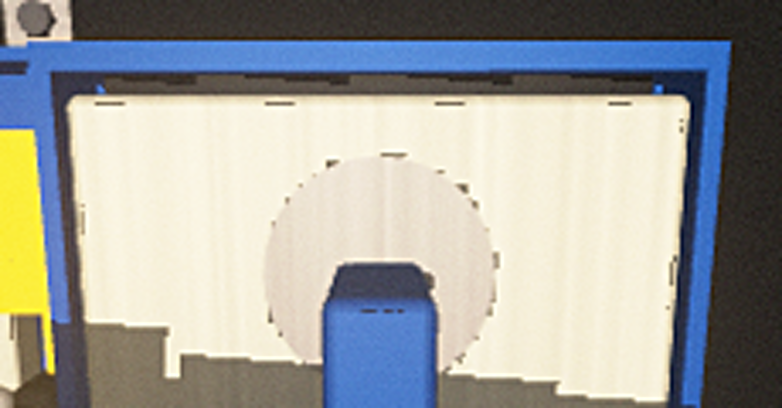

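```bash
python3 - <<'E'
from h import *
s=np.load("s4.npy",allow_pickle=True).item()
f=lambda x,y,z:at("wrist",10+(x+.5)/2.5-.5,75+(y+.5)/2.5-.5,z,s)
S=[f(*p,50) for p in((127.5,188),(340,188.5),(186,488),(376,488.5))]
for p in S: print(p.round(1))
print('c',np.mean(S,0).round(2)); d=S[0]-S[2]+S[1]-S[3]; print('yaw',np.degrees(np.arctan2(d[1],d[0])), 'len',np.linalg.norm(S[0]-S[2]),np.linalg.norm(S[1]-S[3]),np.linalg.norm(S[0]-S[1]),np.linalg.norm(S[2]-S[3]))
e=S[0]+S[2]-S[1]-S[3];print('yaw2',np.degrees(np.arctan2(-e[0],e[1])))
# caddy in the tool frame
c=env.get_calibration("wrist");M=c['mount']
def tl(u,v,zt):
    d=M[:3,:3]@np.array([(u-c['cx'])/c['fx'],-(v-c['cy'])/c['fy'],-1]);o=M[:3,3];return o+d*(zt-o[2])/d[2]
g=lambda x,y,z:tl(165+(x+.5)/3.4-.5,85+(y+.5)/3.4-.5,z)
print('wall corners tool',g(28,42,38),g(730,42,38),'bar front',g(325,302,0),g(437,302,0))
E
```

```text
[571.1 258.7  50. ]
[577.  179.3  50. ]
[447.7 249.2  50. ]
[453.7 169.6  50. ]
c [512.38 214.2   50.  ]
yaw 4.442277061798605 len 123.75253552321276 123.6902533647451 79.67039274399446 79.861830759007
yaw2 4.247782592185904
wall corners tool [ 81.06958147 -50.21302218  38.        ] [81.04547351 50.3312244  38.        ] bar front [49.10990206 -6.13124039  0.        ] [49.10836324  6.77186462  0.        ]
```

>>> servo_tool(
  increments=[
    {"tx": -4, "ty": -25, "tz": -7, "ax": -0.03, "ay": 0.12, "az": 0, "hand": 5},
    {"tx": -6, "ty": -40, "tz": 0, "ax": 0, "ay": 0, "az": 0, "hand": 5},
    {"tx": -6, "ty": -40, "tz": 0, "ax": 0, "ay": 0, "az": 0, "hand": 5},
    {"tx": 0, "ty": -35, "tz": 0, "ax": 0, "ay": 0, "az": 0, "hand": 5},
    {"tx": 0, "ty": -15, "tz": 0, "ax": 0, "ay": 0, "az": 0, "hand": 5},
    {"tx": 0, "ty": 0, "tz": 0, "ax": 0, "ay": 0, "az": 0, "hand": 5},
  ],
)

```text
clock: 6.22
eef_pos: [515.0, 205.0, 223.3]
tool_rot: [[0.998, 0.066, -0.001], [0.066, -0.998, -0.001], [-0.001, 0.001, -1.0]]
ft_force: [0.0, 0.2, -5.4]
gripper_width: 12.7
```

```bash
python3 - <<'E'
from h import *
todo([512.6,214.2,160],4.4)
E
```

```text
6.22 [515.  205.  223.3] yaw x 3.81 z [-1.3e-03 -9.0e-04 -1.0e+00] F [ 0.   0.2 -5.4] M [-0.03 -0.02  0.05] w 12.7
todo t [-1.68 -9.37 63.27] a [ 0.009  0.016 -0.118]
```

>>> servo_tool(
  increments=[
    {"tx": -1.7, "ty": -9.4, "tz": 15, "ax": 0.01, "ay": 0.015, "az": -0.12, "hand": 5},
    {"tx": 0, "ty": 0, "tz": 20, "ax": 0, "ay": 0, "az": 0, "hand": 5},
    {"tx": 0, "ty": 0, "tz": 15, "ax": 0, "ay": 0, "az": 0, "hand": 5},
    {"tx": 0, "ty": 0, "tz": 5, "ax": 0, "ay": 0, "az": 0, "hand": 5},
    {"tx": 0, "ty": 0, "tz": 0, "ax": 0, "ay": 0, "az": 0, "hand": 5},
  ],
)

```text
clock: 6.85
eef_pos: [512.9, 211.8, 163.9]
tool_rot: [[0.997, 0.074, -0.002], [0.074, -0.997, -0.001], [-0.002, 0.0, -1.0]]
ft_force: [0.1, -0.6, -4.5]
gripper_width: 12.8
```

```bash
python3 - <<'E'
from h import *
todo([512.6,214.2,145],4.4)
E
```

```text
6.85 [512.9 211.8 163.9] yaw x 4.26 z [-1.6e-03 -6.0e-04 -1.0e+00] F [ 0.1 -0.6 -4.5] M [-0.02 -0.01  0.08] w 12.8
todo t [-0.09 -2.41 18.94] a [ 0.006  0.019 -0.029]
```

>>> servo_tool(
  increments=[
    {"tx": -0.1, "ty": -2.4, "tz": 10, "ax": 0.0, "ay": 0.02, "az": -0.03, "hand": 5},
    {"tx": 0, "ty": 0, "tz": 9, "ax": 0, "ay": 0, "az": 0, "hand": 5},
    {"tx": 0, "ty": 0, "tz": 0, "ax": 0, "ay": 0, "az": 0, "hand": 5},
    {"tx": 0, "ty": 0, "tz": 0, "ax": 0, "ay": 0, "az": 0, "hand": 5},
  ],
)

```text
clock: 7.35
eef_pos: [513.1, 214.5, 144.5]
tool_rot: [[0.997, 0.077, 0.002], [0.077, -0.997, 0.0], [0.002, 0.0, -1.0]]
ft_force: [0.1, 0.1, -4.6]
gripper_width: 13.4
```

```bash
python3 - <<'E'
from h import *
todo([512.6,214.2,136],4.4)
cv2.imwrite("pics/sc5.png",cv2.resize(env.camera("scene")[170:260,290:400,::-1],None,fx=6,fy=6,interpolation=cv2.INTER_CUBIC))
E
```

```text
7.35 [513.1 214.5 144.5] yaw x 4.42 z [ 0.0019  0.     -1.    ] F [ 0.1  0.1 -4.6] M [-0.    0.01  0.07] w 13.4
todo t [-0.49  0.24  8.45] a [ 0.002 -0.021  0.004]
```

View pics/sc5.png

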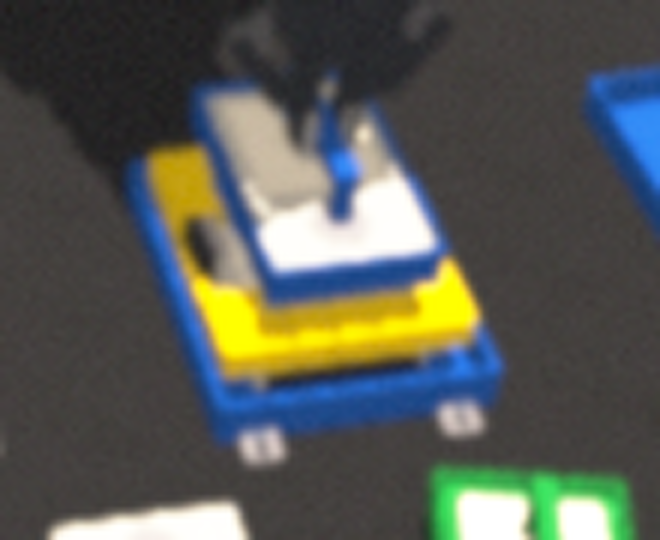

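The caddy hovers level over the rails. Now I'll descend in small steps, watching the force.

>>> servo_tool(
  increments=[
    {"tx": -0.5, "ty": 0.2, "tz": 4, "ax": 0.0, "ay": -0.02, "az": 0, "hand": 5},
    {"tx": 0, "ty": 0, "tz": 4, "ax": 0, "ay": 0, "az": 0, "hand": 5},
    {"tx": 0, "ty": 0, "tz": 1.5, "ax": 0, "ay": 0, "az": 0, "hand": 5},
    {"tx": 0, "ty": 0, "tz": 0, "ax": 0, "ay": 0, "az": 0, "hand": 5},
  ],
)

```text
clock: 7.9
eef_pos: [512.7, 214.2, 134.6]
tool_rot: [[0.997, 0.077, 0.001], [0.077, -0.997, 0.0], [0.001, 0.0, -1.0]]
ft_force: [0.6, -0.1, -5.5]
gripper_width: 12.7
```

```bash
python3 - <<'E'
from h import *
todo([512.6,214.2,130],4.4)
E
```

```text
7.9 [512.7 214.2 134.6] yaw x 4.42 z [ 6.e-04  0.e+00 -1.e+00] F [ 0.6 -0.1 -5.5] M [ 0.   -0.02 -0.06] w 12.7
todo t [-0.06  0.    4.64] a [ 0.    -0.007  0.003]
```

>>> servo_tool(
  increments=[
    {"tx": 0, "ty": 0, "tz": 1, "ax": 0.0, "ay": 0, "az": 0, "hand": 5},
    {"tx": 0, "ty": 0, "tz": 1, "ax": 0, "ay": 0, "az": 0, "hand": 5},
    {"tx": 0, "ty": 0, "tz": 1, "ax": 0, "ay": 0, "az": 0, "hand": 5},
    {"tx": 0, "ty": 0, "tz": 0.5, "ax": 0, "ay": 0, "az": 0, "hand": 5},
  ],
)

```text
clock: 8.4
eef_pos: [512.8, 214.2, 131.1]
tool_rot: [[0.997, 0.077, 0.001], [0.077, -0.997, 0.0], [0.001, -0.0, -1.0]]
ft_force: [-0.1, -0.1, -5.3]
gripper_width: 12.7
```

```bash
python3 - <<'E'
from h import *
todo([512.6,214.2,130],4.4)
E
```

```text
8.4 [512.8 214.2 131.1] yaw x 4.42 z [ 1.e-03  1.e-04 -1.e+00] F [-0.1 -0.1 -5.3] M [-0.02 -0.   -0.02] w 12.7
todo t [-0.18  0.04  1.12] a [-0.001 -0.012  0.004]
```

Already about 1 mm below the standing height with no contact force, so it appears to be entering.

>>> servo_tool(
  increments=[
    {"tx": 0, "ty": 0, "tz": 1, "ax": 0.0, "ay": 0, "az": 0, "hand": 5},
    {"tx": 0, "ty": 0, "tz": 1, "ax": 0, "ay": 0, "az": 0, "hand": 5},
    {"tx": 0, "ty": 0, "tz": 0.5, "ax": 0, "ay": 0, "az": 0, "hand": 5},
  ],
)

```text
clock: 8.78
eef_pos: [512.8, 214.2, 128.4]
tool_rot: [[0.997, 0.077, 0.001], [0.077, -0.997, 0.0], [0.001, -0.0, -1.0]]
ft_force: [0.0, -0.6, -5.0]
gripper_width: 12.4
```

```bash
python3 - <<'E'
from h import *
todo([512.6,214.2,126],4.4)
E
```

```text
8.78 [512.8 214.2 128.4] yaw x 4.42 z [ 1.1e-03  1.0e-04 -1.0e+00] F [ 0.  -0.6 -5. ] M [-0.01  0.04  0.01] w 12.4
todo t [-0.21  0.03  2.44] a [-0.001 -0.012  0.004]
```

>>> servo_tool(
  increments=[
    {"tx": 0, "ty": 0, "tz": 1, "ax": 0.0, "ay": 0, "az": 0, "hand": 5},
    {"tx": 0, "ty": 0, "tz": 1, "ax": 0, "ay": 0, "az": 0, "hand": 5},
    {"tx": 0, "ty": 0, "tz": 1, "ax": 0, "ay": 0, "az": 0, "hand": 5},
  ],
)

```text
clock: 9.15
eef_pos: [513.2, 214.7, 125.9]
tool_rot: [[0.997, 0.077, 0.002], [0.077, -0.997, 0.001], [0.002, -0.001, -1.0]]
ft_force: [-1.2, 3.4, 2.5]
gripper_width: 12.6
```

```bash
python3 - <<'E'
from h import *
todo([512.6,214.2,126],4.4)
E
```

```text
9.15 [513.2 214.7 125.9] yaw x 4.41 z [ 0.0024  0.001  -1.    ] F [-1.2  3.4  2.5] M [ 0.43  0.25 -0.08] w 12.6
todo t [-0.59  0.43 -0.09] a [-0.009 -0.028  0.002]
```

>>> servo_tool(
  increments=[
    {"tx": 0, "ty": 0, "tz": 1, "ax": 0.0, "ay": -0.02, "az": 0, "hand": 5},
    {"tx": 0, "ty": 0, "tz": 0.8, "ax": 0, "ay": 0, "az": 0, "hand": 5},
  ],
)

```text
clock: 9.4
eef_pos: [513.5, 215.1, 125.3]
tool_rot: [[0.997, 0.077, 0.002], [0.077, -0.997, 0.001], [0.002, -0.001, -1.0]]
ft_force: [-3.6, 1.3, 7.2]
gripper_width: 12.7
```

```bash
python3 - <<'E'
from h import *
todo([512.6,214.2,125],4.4)
E
```

```text
9.4 [513.5 215.1 125.3] yaw x 4.43 z [ 0.0024  0.0014 -1.    ] F [-3.6  1.3  7.2] M [-0.11  0.53 -0.02] w 12.7
todo t [-1.01  0.79  0.3 ] a [-0.014 -0.028  0.006]
```

>>> servo_tool(
  increments=[
    {"tx": -0.6, "ty": 0.4, "tz": 0.8, "ax": 0, "ay": -0.02, "az": 0, "hand": 5},
    {"tx": -0.3, "ty": 0.2, "tz": 0.8, "ax": 0, "ay": 0, "az": 0, "hand": 5},
  ],
)

```text
clock: 9.65
eef_pos: [513.4, 214.8, 125.2]
tool_rot: [[0.997, 0.077, 0.003], [0.077, -0.997, 0.002], [0.004, -0.002, -1.0]]
ft_force: [-2.1, 1.7, 6.7]
gripper_width: 12.6
```

```bash
python3 - <<'E'
from h import *
todo([512.6,214.2,125],4.4)
E
```

```text
9.65 [513.4 214.8 125.2] yaw x 4.44 z [ 0.0034  0.0022 -1.    ] F [-2.1  1.7  6.7] M [0.19 0.36 0.03] w 12.6
todo t [-0.87  0.5   0.17] a [-0.022 -0.041  0.008]
```

>>> servo_tool(
  increments=[
    {"tx": -0.5, "ty": 0.4, "tz": 1.2, "ax": -0.02, "ay": -0.04, "az": 0, "hand": 5},
    {"tx": -0.3, "ty": 0.2, "tz": 1.3, "ax": 0, "ay": 0, "az": 0, "hand": 5},
  ],
)

```text
clock: 9.9
eef_pos: [513.6, 214.6, 124.3]
tool_rot: [[0.997, 0.077, 0.003], [0.077, -0.997, 0.001], [0.003, -0.001, -1.0]]
ft_force: [-1.1, 2.9, 6.5]
gripper_width: 12.9
```

```bash
python3 - <<'E'
from h import *
todo([512.6,214.2,125],4.4)
E
```

```text
9.9 [513.6 214.6 124.3] yaw x 4.44 z [ 0.0034  0.0015 -1.    ] F [-1.1  2.9  6.5] M [ 0.32  0.36 -0.02] w 12.9
todo t [-1.02  0.35 -0.69] a [-0.014 -0.04   0.008]
```

Progressing (124.3). A little more.

>>> servo_tool(
  increments=[
    {"tx": -0.5, "ty": 0.3, "tz": 1.4, "ax": -0.01, "ay": -0.04, "az": 0, "hand": 5},
    {"tx": -0.3, "ty": 0, "tz": 1.4, "ax": 0, "ay": 0, "az": 0, "hand": 5},
  ],
)

```text
clock: 10.15
eef_pos: [513.7, 214.8, 122.7]
tool_rot: [[0.997, 0.077, 0.003], [0.077, -0.997, 0.002], [0.003, -0.001, -1.0]]
ft_force: [-0.3, 1.1, 1.8]
gripper_width: 12.9
```

```bash
python3 - <<'E'
from h import *
todo([512.6,214.2,122],4.4)
E
```

```text
10.15 [513.7 214.8 122.7] yaw x 4.44 z [ 0.003   0.0016 -1.    ] F [-0.3  1.1  1.8] M [ 0.46  0.13 -0.04] w 12.9
todo t [-1.11  0.5   0.7 ] a [-0.015 -0.035  0.008]
```

>>> servo_tool(
  increments=[
    {"tx": -0.3, "ty": 0.2, "tz": 1.4, "ax": -0.01, "ay": -0.03, "az": 0, "hand": 5},
    {"tx": 0, "ty": 0, "tz": 1.2, "ax": 0, "ay": 0, "az": 0, "hand": 5},
  ],
)

```text
clock: 10.4
eef_pos: [513.4, 214.6, 119.6]
tool_rot: [[0.997, 0.077, 0.0], [0.077, -0.997, 0.001], [0.0, -0.001, -1.0]]
ft_force: [0.6, 2.0, -5.9]
gripper_width: 13.0
```

```bash
python3 - <<'E'
from h import *
s=rep();todo([512.6,214.2,118],4.4,s)
E
```

```text
10.4 [513.4 214.6 119.6] yaw x 4.43 z [ 4.e-04  6.e-04 -1.e+00] F [ 0.6  2.  -5.9] M [ 0.56 -0.12  0.  ] w 13.0
todo t [-0.84  0.38  1.61] a [-0.007 -0.005  0.007]
```

Snapped through: the force is back to weight alone. Now seat it gently (home expected at TCP ≈116.2).

>>> servo_tool(
  increments=[
    {"tx": -0.2, "ty": 0.2, "tz": 1, "ax": 0, "ay": 0, "az": 0, "hand": 5},
    {"tx": 0, "ty": 0, "tz": 1, "ax": 0, "ay": 0, "az": 0, "hand": 5},
    {"tx": 0, "ty": 0, "tz": 0.7, "ax": 0, "ay": 0, "az": 0, "hand": 5},
  ],
)

```text
clock: 10.78
eef_pos: [513.0, 214.5, 116.1]
tool_rot: [[0.997, 0.077, -0.001], [0.077, -0.997, 0.001], [-0.001, -0.001, -1.0]]
ft_force: [-2.9, 3.5, 11.8]
gripper_width: 13.0
```

```bash
python3 - <<'E'
from h import *
s=rep();todo([512.6,214.2,116],4.4,s)
E
```

```text
10.78 [513.  214.5 116.1] yaw x 4.43 z [-8.e-04  6.e-04 -1.e+00] F [-2.9  3.5 11.8] M [0.59 0.45 0.  ] w 13.0
todo t [-0.41  0.29  0.08] a [-0.007  0.009  0.005]
```

Seated at exactly the home height with 12 N up. Releasing.

>>> servo_tool(
  increments=[
    {"tx": 0, "ty": 0, "tz": 0, "ax": 0, "ay": 0, "az": 0, "hand": 5},
    {"tx": 0, "ty": 0, "tz": 0, "ax": 0, "ay": 0, "az": 0, "hand": 30},
    {"tx": 0, "ty": 0, "tz": 0, "ax": 0, "ay": 0, "az": 0, "hand": 40},
    {"tx": 0, "ty": 0, "tz": 0, "ax": 0, "ay": 0, "az": 0, "hand": 50},
  ],
)

```text
clock: 11.28
eef_pos: [513.1, 214.0, 116.8]
tool_rot: [[0.997, 0.078, -0.0], [0.078, -0.997, -0.0], [-0.0, 0.0, -1.0]]
ft_force: [0.7, 0.1, -1.2]
gripper_width: 50.0
```

```bash
python3 - <<'E'
from h import *
s=rep()
E
```

```text
11.28 [513.1 214.  116.8] yaw x 4.45 z [-1.e-04 -1.e-04 -1.e+00] F [ 0.7  0.1 -1.2] M [-0.01 -0.   -0.05] w 50.0
```

>>> servo_tool(
  increments=[
    {"tx": 0, "ty": 0, "tz": -15, "ax": 0, "ay": 0, "az": 0, "hand": 50},
    {"tx": 0, "ty": 0, "tz": -40, "ax": 0, "ay": 0, "az": 0, "hand": 50},
    {"tx": 0, "ty": 0, "tz": -50, "ax": 0, "ay": 0, "az": 0, "hand": 50},
    {"tx": 0, "ty": 0, "tz": -30, "ax": 0, "ay": 0, "az": 0, "hand": 50},
    {"tx": 0, "ty": 0, "tz": 0, "ax": 0, "ay": 0, "az": 0, "hand": 50},
  ],
)

```text
clock: 11.9
eef_pos: [513.2, 213.7, 259.9]
tool_rot: [[0.997, 0.077, 0.002], [0.077, -0.997, -0.0], [0.002, 0.0, -1.0]]
ft_force: [-1.4, 0.8, 0.2]
gripper_width: 50.2
```

```bash
python3 - <<'E'
from h import *
s=rep();im=env.camera("wrist")[:,:,::-1];cv2.imwrite("pics/w6.png",cv2.resize(im[90:330,150:400],None,fx=2.4,fy=2.4,interpolation=cv2.INTER_CUBIC))
np.save("s6.npy",s,allow_pickle=True)
im=env.camera("scene")[170:260,290:400,::-1];cv2.imwrite("pics/sc6.png",cv2.resize(im,None,fx=6,fy=6,interpolation=cv2.INTER_CUBIC))
E
```

```text
11.9 [513.2 213.7 259.9] yaw x 4.44 z [ 0.0018 -0.     -1.    ] F [-1.4  0.8  0.2] M [-0.04 -0.04  0.03] w 50.2
```

View pics/w6.png

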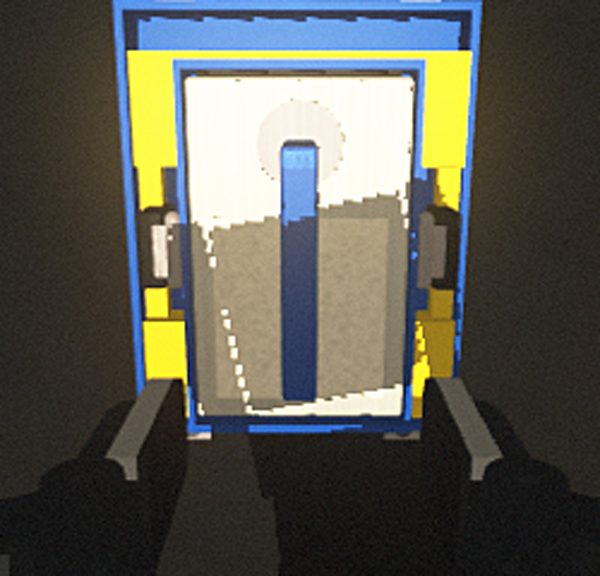

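View pics/sc6.png

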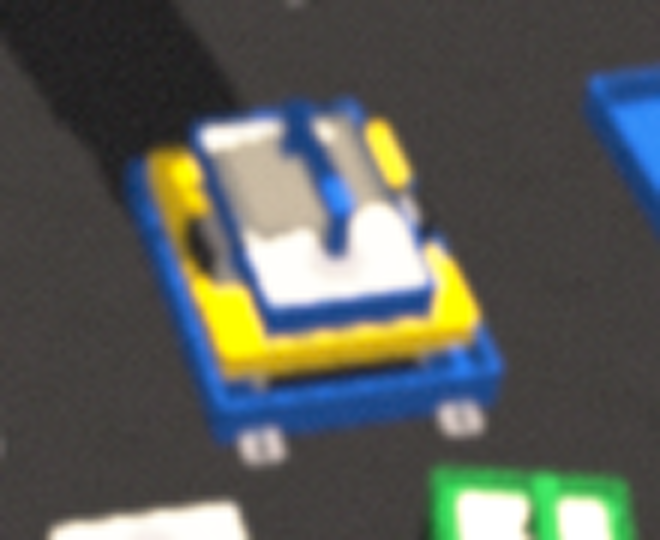

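```bash
python3 - <<'E'
from h import *
s=np.load("s6.npy",allow_pickle=True).item()
g=lambda x,y:(150+(x+.5)/2.4-.5,90+(y+.5)/2.4-.5)
for z in(116,125):
  a=at("wrist",*g(299,149),z,s);b=at("wrist",*g(299.5,401),z,s);print(z,a,b,(a+b)/2,np.linalg.norm(a-b),np.degrees(np.arctan2(*(a-b)[[1,0]])))
for z in(78,87):
  C=[at("wrist",*g(*p),z,s) for p in((174,60),(425,60))];print(z,C,np.linalg.norm(C[0]-C[1]))
# predicted pixel of caddy corners home vs 9mm up, in scene crop
c,n=np.cos(np.radians(4.4)),np.sin(np.radians(4.4))
for h in(0,9):
  for X,Y,Z in((82,-51,50),(82,51,50),(82,-51,78),(82,51,78),(-82,51,78),(50,0,116)):
    u,v=proj("scene",[512.6+X*c-Y*n,214+X*n+Y*c,Z+h]);print(h,(X,Y,Z),round((u-290)*6),round((v-170)*6))
E
```

```text
116 [560.60897535 218.97480639 116.        ] [463.21750849 211.39233074 116.        ] [511.91324192 215.18356857 116.        ] 97.68619018955938 4.45181956249548
125 [561.22032233 218.96137577 125.        ] [467.19757761 211.64117416 125.        ] [514.20894997 215.30127496 125.        ] 94.30727372056404 4.451819562495486
78 [array([588.93545806, 271.31276754,  78.        ]), array([596.66162172, 171.62973191,  78.        ])] 99.98200437303274
87 [array([588.61395931, 269.72140313,  87.        ]), array([596.10693471, 173.04696462,  87.        ])] 96.96438388207346
0 (82, -51, 50) 258 342
0 (82, 51, 50) 428 319
0 (82, -51, 78) 263 308
0 (82, 51, 78) 435 284
0 (-82, 51, 78) 346 101
0 (50, 0, 116) 340 210
9 (82, -51, 50) 260 331
9 (82, 51, 50) 430 308
9 (82, -51, 78) 264 297
9 (82, 51, 78) 437 273
9 (-82, 51, 78) 348 90
9 (50, 0, 116) 342 198
```

The sizes and corner pixels match the home height, not 9 mm up. Handing in.

```bash
python3 - <<'E'
from rig import env
print(env.sign_off())
E
```

```text
the job is handed in; nothing more can be done
None
```

I picked up the blue caddy by its lift handle and carried it level to the lower tray. The lugs went straight into the four sockets, so no searching was needed. I pressed it past both catches, seated it, let go and backed off to about 260 mm before handing in, at about 12 s of the 72 s allowed.

**Checks that agreed**
- **Position:** the wrist and top cameras placed the frame about 2–3 mm apart, within their calibration. I went by the wrist view: centre (512.4, 214.2), yaw 4.4°.
- **Force:** the highest upward reading was 11.8 N, about 17 N in all with the caddy's weight of about 5.5 N. That was while seating it. The force dropped back to weight alone after the catches.
- **Height:** the caddy stopped with the TCP at 116.1 mm, against 116.2 expected for fully home.
- **After release:** the handle lies at yaw 4.45°, within about 1 mm of the frame centre. Lengths measured in the wrist image (98 mm for the 100 mm bar, 100 mm for the 102 mm width) fit home better than 9 mm high, and the corners in the scene picture match home. Both catches look alike.

**Less certain**
- I saw a small sideways force (up to about 4 N) while pressing past the catches; it was gone after release.
- I judged the catches' final state only from the height and the pictures.
- I did not re-measure the other things on the bench, but the arm never came near them.

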